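Clear the landing plate, then jack up and hold the instrument bracket

ROBOT

A 7-joint arm with a two-finger parallel gripper is mounted at the origin on the work surface. World frame = base frame: x ahead of the robot, y to its left, z up, the work surface at z = 0. Lengths are in m, angles in rad, forces in N, time in s.
With the tool pointing down it reaches from about 0.4 to 0.9 m from the base axis. Payload 5.5 kg.
Tool frame: the origin (TCP) lies at the very end of the fingers, on their centre line; the grasp point (between the pads) lies 19 mm behind it; z points along the fingers, y is the line along which they close (so a half turn about z gives the same grasp; the last joint's range is limited). The gripper opens to 92 mm and grips with 3 to 60 N. Pads are 19 mm wide; open, the fingers measure 130 mm over their backs; the gripper's body (75 mm by 190 mm) begins 47 mm behind the grasp point.
Start: joints at [1.535, 0.501, -0.427, 1.55, 0.221, 1.138, -0.21], TCP at [0.191, -0.621, 0.227] pointing down, gripper open.
Joint ranges: [-2.88, 2.88], [-0.31, 2.03], [-1.54, 1.56], [0.2, 2.42], [-1.41, 4.55], [0.19, 2.02], [-2.57, 2.57]. Speed limits (rad/s): [2.57, 2.57, 3.14, 3.14, 3.14, 3.14, 3.14].

INTERFACE

Orientations are given as [roll, pitch, yaw] about the fixed x, y, z axes, in that order (R = Rz(yaw) Ry(pitch) Rx(roll)).
In Python, from bench import manip gives the robot as it stands.
- The arm moves only by the shell command python3 -m inch 'ROWS' [FORCE]. ROWS is a JSON list of rows, 1 to 12 of them, each of 5 numbers: the finger opening in m, then dx, dy, dz in m, then a turn about the tool's z in rad; each row shifts and turns the commanded pose from where the row before left it, along the tool's axes as they then stand; what a row does not reach is not made up. A row lasts 1/8 s, in which the tool goes at most 0.0625 m and 0.188 rad, less where a joint would pass 70% of its speed; a pose out of reach is approached as far as the arm can. The fingers move at their own pace and stop on an object; FORCE is the grip in N (left out, the last holds). Time passes only in rows, so rows that do not move let the fingers close. It prints the time, the measured TCP pose, the force, the opening and the grip force at its end.
- manip.sense(): the state, without advancing time (a new reading comes with each control period).
- manip.capture(name): name is "scene" or "top" or "wrist"; returns a dict with "pixels" (480x640x3 uint8, blue, green, red), "fx", "fy", "cx", "cy" (pixels), "view" (4x4, takes a point from world to camera coordinates). Camera axes: x right, y down, z forward; pixel columns grow to the right and rows downward; lengths in m; the calibration is good to about 2 mm. A picture is of the moment at which its call begins. There is no depth.
- manip.close_job(): hands the job in; it is judged then, once.
The state is a dict: "clock": time; "joint_pos": joint angles; "joint_vel": joint speeds; "joint_torque": joint torques, N m; "position": TCP position; "eef_rot": TCP orientation; "ft_force": force on the tool from outside, world axes, zero at the start; "wrist_torque": the same for the moment, N m; "gripper_width": finger opening in m; "grip_force": force on a finger pad.
Only numpy, scipy, OpenCV 4.12 (cv2) and the standard library are available. Lean on these libraries where they do the work, as an engineer would, in place of code of your own. Each camera call takes 0.05 s, during which the arm holds its last target. There are 200 camera calls.

TASK

With the scraper block, wipe all the loose chips off the steel plate of the black instrument onto the bench, without touching the chips with the gripper and before you move the jack, then set the scraper down on the bench clear of the plate. Stand the blue jack on the cleared plate with its saddle centred under the yellow lift pad, and give it a trial stroke: red handle fully down so that the bracket rises, then let it come fully back up. Then press the handle fully down again and finish while still holding it down, with the bracket raised on the jack alone; never touch the bracket with the robot, and leave the other things on the bench where they are.

Things in the scene. Friction and masses are not known exactly. Their poses are not given: they have to be found in the camera images.
- tester: Black bench instrument with column and steel landing plate, fixed. Origin on the bench right below the lift pad; x from the plate towards the column, z up. The plate spans x -200 to +35 mm, y -65 to +65 mm, top 8 mm above the bench; foot and column begin at x = +60 mm; above the plate all is open for x below -25 mm. Chips start at x -142 to -58 mm.
- lift_pad (a point): Centre of the lower face of the yellow disc (28 mm across) under the instrument's black bracket, 71 mm above the bench when down; a yellow dot on the bracket's top, 21 mm higher, marks the same spot. The bracket arm is 50 mm wide, begins 20 mm on the plate side (tester -x) of the pad and runs to the column; its top by the pad is 92 mm above the bench.
- carriage (a joint): Height in m by which the bracket is raised on its guide: 0 resting down, up to 0.03. It weighs about 0.6 kg and falls back when not carried.
- bracket: The black bracket carrying the lift pad, sliding up and down with joint carriage. Same origin and axes as tester when down.
- jack: Loose blue lever jack, 0.8 kg. Origin on its underside below the handle pivot; x to the saddle end. Base 60 mm wide, 10 thick, x -125 to +80. Two upright cheeks to grip across y: 40 mm over their outsides, x -35 to +15, up to 55 high. Round steel saddle (32 mm across) at x +55, top 55 high when down. Handle pivot at x 0, 40 high; the handle runs back (-x) between the cheeks.
- saddle (a point): Centre of the top face of the jack's saddle (jack x +55 mm, 55 mm high when down). Pressing the handle raises it, 40 mm per rad, 20 mm in all: standing on the plate it meets the pad after 8 mm.
- jack_handle (a joint): Jack handle angle in rad: 0 fully up (leaning 0.5 rad above level towards the back), 0.5 fully down (level). Springs back up when let go; holding it fully down with the bracket on it takes roughly 8 N at the paddle.
- scraper: Scraper block, loose, 130 g: green bar with black rubber lip 100 mm long (x), 22 mm thick (y), and a wooden grip ridge on top (60 mm long, 18 mm thick, 27 to 61 mm high). Origin at the centre of the underside, z up.
- paddle (a point): Centre of the top face of the red paddle (40 mm long, 34 mm wide, 8 mm thick) at the handle's end: 105 mm along the handle from the pivot and 4 mm above its axis.
- chip0: Loose copper or brass coloured chip about 18 x 18 x 8 mm, 14 g, lying on the landing plate; origin at its centre (4 mm above what it lies on).
- chip1: Loose copper or brass coloured chip about 18 x 18 x 8 mm, 14 g, lying on the landing plate; origin at its centre (4 mm above what it lies on).
- chip2: Loose copper or brass coloured chip about 18 x 18 x 8 mm, 14 g, lying on the landing plate; origin at its centre (4 mm above what it lies on).
- chip3: Loose copper or brass coloured chip about 18 x 18 x 8 mm, 14 g, lying on the landing plate; origin at its centre (4 mm above what it lies on).
- bottle: Bystander: white closed bottle, 60 mm across, 150 mm tall. Leave it alone. Origin at its underside.
- jar: Bystander: amber closed jar, 60 mm across, 75 mm tall. Leave it alone. Origin at its underside.
- weight: Bystander: brass knobbed weight, 44 mm across, 58 mm tall. Leave it alone. Origin at its underside.
- test_disc: Bystander: flat steel disc, 60 mm across, 14 mm thick. Leave it alone. Origin at its underside.
- screwdriver: Bystander: screwdriver lying on the bench. Leave it alone. Origin at its underside.
- wrench: Bystander: wrench lying on the bench. Leave it alone. Origin at its underside.
- thumb_nut: Bystander: small steel thumb nut, 32 mm across, 24 mm tall. Leave it alone. Origin at its underside.
Mind the look-alikes: they are no part of the job. Leave any purple look-alike of the scraper alone. Of the things that look like the jack, take the one that is nearest to the robot's base at the start.

How it is judged:
By the outcome, as a careful person would: the job done as asked, in the order asked, and still so for the second after the job is handed in, while the arm keeps its last pose, push and grip.
It also fails if it takes over 72 s, if anything falls off the work surface, if the arm or the gripper's body presses on something with over 40 N, if the wrist force passes 120 N, or if a joint passes its speed limit or range.

## Working session

There is one attempt and no reset: what is moved stays moved. The work goes in short steps, Python scripts to look and compute and a shell command to move; the robot and the scene stay as the last step left them, time stands still between calls to the robot, and variables do not carry over. Pictures are saved under pics/ and viewed, at most 13 in all, crops included, and the job is handed in when it is done.

```bash
mkdir -p pics; ls; cat > h.py <<'E'
import numpy as np, cv2, sys
from bench import manip
def shot(n,f):
    c=manip.capture(n); p=np.array(c['pixels']); cv2.imwrite(f'pics/{f}.png',p)
    np.savez(f'pics/{f}.npz',K=[c['fx'],c['fy'],c['cx'],c['cy']],V=c['view']); return p
def cal(f):
    d=np.load(f'pics/{f}.npz'); return d['K'],d['V']
def ray(f,u,v):
    K,V=cal(f); R,t=V[:3,:3],V[:3,3]
    d=R.T@np.array([(u-K[2])/K[0],(v-K[3])/K[1],1]); return -R.T@t,d/np.linalg.norm(d)
def onz(f,u,v,z):
    o,d=ray(f,u,v); return o+d*(z-o[2])/d[2]
def two(f,a,g,b):
    o,d=ray(f,*a);p,e=ray(g,*b); s=np.linalg.lstsq(np.c_[d,-e],p-o,rcond=None)[0]
    A=o+d*s[0];B=p+e*s[1]; return (A+B)/2,np.linalg.norm(A-B)
def proj(f,P):
    K,V=cal(f); q=V[:3,:3]@np.array(P)+V[:3,3]; return K[0]*q[0]/q[2]+K[2],K[1]*q[1]/q[2]+K[3]
E
python3 - <<'E'
from h import *
for n in ('scene','top','wrist'): shot(n,n+'0'); K,V=cal(n+'0'); print(n,K.round(1),(-V[:3,:3].T@V[:3,3]).round(3),V[:3,:3].round(2).tolist())
s=manip.sense(); print(s['position'],s['eef_rot'],s['clock'],s['gripper_width'])
E
```

```text
pics
scene [552.2 552.2 321.5 234.2] [0.959 0.406 0.942] [[-0.8, 0.6, -0.0], [0.46, 0.61, -0.65], [-0.39, -0.52, -0.76]]
top [551.1 551.1 320.9 232.9] [ 0.482 -0.145  1.321] [[0.01, -1.0, 0.02], [-1.0, -0.01, -0.07], [0.07, -0.02, -1.0]]
wrist [384.6 384.6 321.  238.4] [ 0.26  -0.599  0.383] [[0.29, -0.96, -0.0], [-0.92, -0.28, 0.27], [-0.26, -0.08, -0.96]]
[ 0.19117808 -0.62068987  0.22593177] [-3.14010793e+00 -3.38583737e-05  2.98923802e-01] 0.15 0.09205869503009147
```

View pics/top0.png

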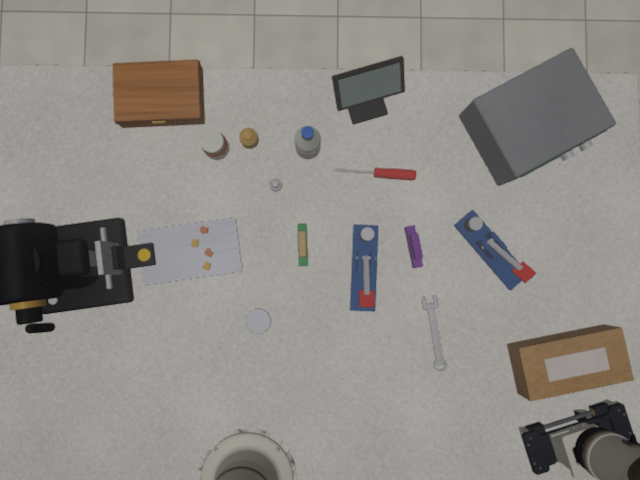

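View pics/scene0.png

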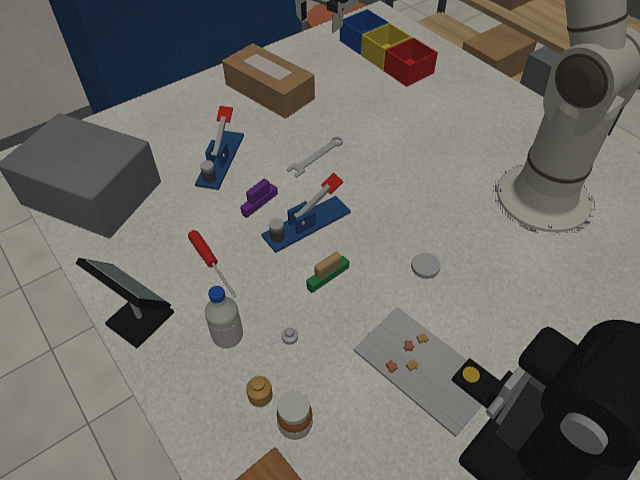

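Top: plate (140-242, 219-284), chips near (196-209, 230-267), yellow dot (144,255), green scraper (303,245), purple look-alike (414,247). Jack candidates in top are A at (365,268) and B at (495,250). A fits, because the base is at about (247,470) and A is nearer. I'll measure it and confirm with a crop.

```bash
cat >> h.py <<'E'
def blobs(f,lo,hi,box=(0,0,640,480),amin=15):
    im=cv2.imread(f'pics/{f}.png'); m=cv2.inRange(cv2.cvtColor(im,cv2.COLOR_BGR2HSV),np.array(lo),np.array(hi))
    k=np.zeros_like(m); x,y,X,Y=box; k[y:Y,x:X]=m[y:Y,x:X]
    out=[]
    for c in cv2.findContours(k,cv2.RETR_EXTERNAL,cv2.CHAIN_APPROX_NONE)[0]:
        if cv2.contourArea(c)>=amin:
            M=cv2.moments(c); r=cv2.minAreaRect(c)
            out.append((M['m10']/M['m00'],M['m01']/M['m00'],cv2.contourArea(c),r))
    return out
def show(b):
    for q in b: print([round(x,1) for x in q[:3]],[np.round(x,1).tolist() for x in q[3]])
E
python3 - <<'E'
from h import *
for f,bx in (('top0',{'yel':(130,240,160,270),'chip':(185,220,220,275),'green':(290,215,315,275),'jack':(345,220,385,315)}),
          ('scene0',{'yel':(455,360,490,390),'chip':(380,325,435,375),'green':(300,245,355,295),'jack':(255,170,355,255)})):
    print(f)
    print('yel');show(blobs(f,(18,120,80),(35,255,255),bx['yel']))
    print('chip');show(blobs(f,(3,90,90),(25,255,255),bx['chip']))
    print('green');show(blobs(f,(40,90,30),(85,255,255),bx['green']))
    print('ridge');show(blobs(f,(8,50,80),(28,200,255),bx['green']))
    print('blue');show(blobs(f,(100,110,30),(125,255,255),bx['jack']))
    r=blobs(f,(0,150,80),(5,255,255),bx['jack']);print('red');show(r)
    print('steel');show(blobs(f,(0,0,100),(179,40,255),bx['jack']))
a=cv2.imread('pics/top0.png')[205:325,280:440]; b=cv2.imread('pics/scene0.png')[160:300,230:370]
cv2.imwrite('pics/crop.png',np.hstack([cv2.resize(a,(400,300),interpolation=3),cv2.resize(b,(300,300),interpolation=3)]))
E
```

```text
top0
yel
[143.6, 254.6, 123.0] [[143.5, 254.5], [12.7, 12.7], 45.0]
chip
[206.3, 265.9, 27.0] [[206.0, 266.0], [6.0, 6.0], 90.0]
[208.3, 252.2, 25.5] [[208.1, 252.3], [6.6, 5.4], 53.1]
[194.7, 242.8, 23.5] [[194.5, 243.0], [6.0, 5.0], 90.0]
[203.7, 229.5, 23.5] [[204.0, 229.5], [5.0, 6.0], 90.0]
green
[302.9, 260.9, 37.5] [[302.5, 261.0], [6.0, 7.0], 90.0]
[301.5, 226.8, 34.5] [[301.5, 227.0], [6.0, 7.0], 90.0]
ridge
[301.8, 243.1, 160.0] [[301.5, 243.5], [25.0, 7.0], 90.0]
blue
[361.8, 269.2, 611.0] [[364.0, 268.1], [23.4, 83.5], 2.3]
red
[366.4, 299.5, 137.5] [[366.5, 298.0], [14.0, 13.0], 90.0]
steel
[364.5, 267.0, 3666.0] [[364.5, 267.0], [94.0, 39.0], 90.0]
scene0
yel
[470.9, 374.1, 194.5] [[470.8, 374.2], [17.0, 14.8], 45.0]
chip
[391.5, 365.1, 59.5] [[391.0, 365.0], [9.9, 8.5], 45.0]
[412.0, 364.0, 64.0] [[412.0, 364.5], [9.2, 9.2], 45.0]
[408.6, 344.8, 46.5] [[409.0, 345.0], [8.0, 8.0], 90.0]
[422.5, 337.1, 56.0] [[422.5, 337.5], [9.4, 8.5], 63.4]
green
[326.1, 276.2, 340.0] [[327.3, 273.3], [13.0, 48.0], 55.3]
ridge
[327.7, 262.7, 249.0] [[328.2, 264.5], [13.9, 30.2], 56.3]
blue
[308.3, 221.4, 1604.0] [[303.6, 219.1], [30.8, 88.6], 61.8]
red
[332.7, 182.2, 175.5] [[331.8, 183.2], [12.7, 17.7], 45.0]
steel
[306.9, 213.1, 7817.5] [[304.5, 212.0], [84.0, 99.0], 90.0]
```

View pics/crop.png

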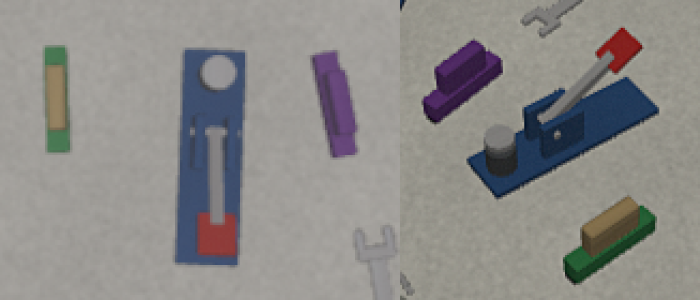

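Crop confirms: the blue jack with red paddle and grey saddle is at top (365,268), saddle at (367,234). The green scraper with wooden ridge is at (302,244), and the purple look-alike is separate at (414,247).

```bash
python3 - <<'E'
from h import *
P=lambda n,a,b:print(n,*[np.round(x,4) for x in two('top0',a,'scene0',b)])
P('dot',(143.6,254.6),(470.9,374.1))
P('saddle',(367.2,233.8),(276.2,221.6))
P('paddle',(366.4,299.5),(332.7,182.2))
for a,b in (((206.3,265.9),(422.5,337.1)),((208.3,252.2),(408.6,344.8)),((194.7,242.8),(412,364)),((203.7,229.5),(391.5,365.1))): P('chip',a,b)
P('ridge',(301.9,243.5),(327.7,262.7))
for z,q in ((.027,(302.9,260.9)),(.027,(301.5,226.8))): print('green end',onz('top0',*q,z).round(4))
# jack base outline (blue incl. everything) in top
im=cv2.imread('pics/top0.png'); h=cv2.cvtColor(im,cv2.COLOR_BGR2HSV)
m=cv2.inRange(h,np.array((95,70,20)),np.array((130,255,255)))[215:320,340:390]
pts=cv2.findNonZero(m); r=cv2.minAreaRect(pts); print('jack rect',r)
for c in cv2.boxPoints(r)+[340,215]: print(c.round(1),onz('top0',*c,.01).round(4))
# scraper outline
m=cv2.inRange(h,np.array((10,45,20)),np.array((90,255,255)))[215:275,290:315]
r=cv2.minAreaRect(cv2.findNonZero(m)); 
for c in cv2.boxPoints(r)+[290,215]: print('scr',c.round(1),onz('top0',*c,.027).round(4))
# plate: print hsv inside/outside
print('hsv plate',h[245:250,222:228].reshape(-1,3).mean(0),'bench',h[300:305,222:228].reshape(-1,3).mean(0))
g=cv2.GaussianBlur(cv2.cvtColor(im,cv2.COLOR_BGR2GRAY),(3,3),0)
print([int(x) for x in g[245,225:255]]); print([int(x) for x in g[210:235,200]]); print([int(x) for x in g[265:290,180]])
s=cv2.GaussianBlur(h[:,:,0],(3,3),0);print([int(x) for x in s[245,225:255]])
E
```

```text
dot [0.5161 0.2254 0.096 ] 0.0002
saddle [ 0.5689 -0.2724  0.0647] 0.0002
paddle [ 0.4211 -0.2677  0.0968] 0.0002
chip [0.4928 0.1015 0.0193] 0.0003
chip [0.525  0.0975 0.0195] 0.0005
chip [0.5469 0.13   0.0193] 0.0005
chip [0.5784 0.1094 0.0203] 0.0004
ridge [ 0.5457 -0.1232  0.0583] 0.0
green end [ 0.5065 -0.1255  0.027 ]
green end [ 0.5867 -0.1213  0.027 ]
jack rect ((23.850685119628906, 52.53150939941406), (24.168615341186523, 85.16383361816406), 2.12109637260437)
[350.2 309.6] [ 0.3927 -0.2382  0.01  ]
[353.4 224.5] [ 0.5947 -0.2448  0.01  ]
[377.5 225.4] [ 0.5931 -0.3026  0.01  ]
[374.4 310.5] [ 0.391  -0.2954  0.01  ]
scr [297.3 224. ] [ 0.5931 -0.1115  0.027 ]
scr [305.9 223.7] [ 0.594  -0.1316  0.027 ]
scr [307.3 265. ] [ 0.4971 -0.1358  0.027 ]
scr [298.7 265.2] [ 0.4963 -0.1158  0.027 ]
hsv plate [119.13333333   9.73333333 160.16666667] bench [ 19.4  11.  161.2]
[155, 155, 155, 155, 155, 156, 156, 156, 156, 156, 156, 156, 151, 142, 144, 153, 156, 157, 158, 159, 158, 158, 158, 159, 158, 157, 156, 155, 154, 154]
[160, 161, 161, 161, 160, 161, 162, 164, 164, 162, 158, 153, 152, 153, 152, 149, 142, 134, 129, 128, 127, 130, 138, 147, 152]
[153, 153, 153, 153, 152, 152, 152, 152, 153, 153, 152, 152, 153, 153, 153, 155, 157, 157, 157, 157, 158, 159, 159, 158, 158]
[120, 120, 119, 119, 119, 119, 119, 118, 118, 119, 119, 119, 120, 94, 43, 18, 18, 18, 19, 20, 20, 18, 18, 19, 19, 18, 18, 17, 18, 19]
```

```bash
python3 - <<'E'
from h import *
im=cv2.imread('pics/top0.png'); h=cv2.cvtColor(im,cv2.COLOR_BGR2HSV)
m=np.zeros(h.shape[:2],np.uint8); m[212:292,120:250]=cv2.inRange(h,np.array((90,3,110)),np.array((150,60,255)))[212:292,120:250]
m=cv2.morphologyEx(m,cv2.MORPH_CLOSE,np.ones((7,7)))
c=max(cv2.findContours(m,0,2)[0],key=cv2.contourArea); hull=cv2.convexHull(c)
r=cv2.minAreaRect(c); print(r)
for p in cv2.boxPoints(r): print(p.round(1),onz('top0',*p,.008).round(4))
# edge lines: far edge points per row, top/bottom per col
E1=[];E2=[];E3=[]
for v in range(228,264,2): E1.append(onz('top0',np.where(m[v])[0].max()+.5,v,.008)[:2])
for u in range(165,228,2): 
    w=np.where(m[:,u])[0]; E2.append(onz('top0',u,w.min()-.5,.008)[:2]); E3.append(onz('top0',u,w.max()+.5,.008)[:2])
L=[cv2.fitLine(np.float32(e),cv2.DIST_HUBER,0,.01,.01).ravel() for e in (E1,E2,E3)]
for l in L: print(l.round(4), np.degrees(np.arctan2(l[1],l[0])).round(2))
E
```

```text
((189.18663024902344, 250.70184326171875), (54.315513610839844, 99.71355438232422), 82.23483276367188)
[136.1 230.5] [0.5755 0.2715 0.008 ]
[234.9 217.1] [0.61   0.0381 0.008 ]
[242.3 270.9] [0.482  0.0183 0.008 ]
[143.5 284.3] [0.4484 0.2503 0.008 ]
[0.9889 0.1485 0.5434 0.0282] 8.54
[ 0.146  -0.9893  0.5947  0.1411] -81.6
[ 0.1449 -0.9894  0.4664  0.1271] -81.67
```

Cross-checks: the dot and plate edges agree on the pad at (0.5165, 0.226) with tester yaw about 98.4°. Jack base is 202 mm and the scraper 97 mm, as they should be. I'll add a helper that works out tool-axis displacement.

```bash
cat >> h.py <<'E'
PAD=np.array([.5165,.226]); TY=np.radians(98.4)
def tw(x,y):
    c,s=np.cos(TY),np.sin(TY); return PAD+np.array([c*x-s*y,s*x+c*y])
def go(x,y,z,yaw=None):
    s=manip.sense(); p=np.array(s['position']); w=s['eef_rot'][2]; d=np.array([x,y,z])-p
    dt=0 if yaw is None else (yaw-w+np.pi)%(2*np.pi)-np.pi
    f=lambda w:np.round([np.cos(w)*d[0]+np.sin(w)*d[1],np.sin(w)*d[0]-np.cos(w)*d[1],-d[2]],4)
    print('now',p.round(4),np.round(s['eef_rot'],4),'t',s['clock'],'w',round(s['gripper_width'],4),'F',np.round(s['ft_force'],1),'\nd before turn',f(w),'turn',round(-dt,4),'d after turn',f(w+dt),'q',np.round(s['joint_pos'],2))
E
python3 -c "
from h import *
go(.5457,-.1232,.15,.044)"
```

```text
now [ 0.1912 -0.6207  0.2259] [-3.1401 -0.      0.2989] t 0.15 w 0.0921 F [-0.6 -0.8  1. ] 
d before turn [ 0.4853 -0.371   0.0759] turn 0.2549 d after turn [ 0.3761 -0.4814  0.0759] q [ 1.54  0.5  -0.43  1.55  0.22  1.14 -0.21]
```

```bash
python3 -m inch '[[0.07,0.0485,-0.0371,0,0],[0.07,0.0485,-0.0371,0,0],[0.07,0.0485,-0.0371,0,0],[0.07,0.0485,-0.0371,0,0],[0.07,0.0485,-0.0371,0,0],[0.07,0.0485,-0.0371,0,0],[0.07,0.0485,-0.0371,0,0],[0.07,0.0485,-0.0371,0,0],[0.07,0.0485,-0.0371,0,0],[0.07,0.0485,-0.0371,0,0],[0.07,0,0,0.03,0.127],[0.07,0,0,0.03,0.127]]'; python3 -c "
from h import *
go(.5457,-.1232,.15,.044); shot('wrist','w1')"
```

```text
clock: 1.65
position: [0.5462, -0.1226, 0.166]
eef_rot: [-3.142, -0.001, 0.043]
ft_force: [0.5, -1.1, 0.1]
gripper_width: 0.0701
grip_force: 0.0
now [ 0.5462 -0.1226  0.166 ] [-3.1416e+00 -6.0000e-04  4.3000e-02] t 1.65 w 0.0701 F [ 0.5 -1.1  0.1] 
d before turn [-0.0005  0.0005  0.016 ] turn -0.001 d after turn [-0.0005  0.0005  0.016 ] q [ 0.65  0.44 -0.6   1.83  0.3   0.96 -1.61]
```

```bash
python3 - <<'E'
from h import *
b=blobs('w1',(8,50,80),(28,200,255),amin=200); show(b)
g=blobs('w1',(40,90,30),(85,255,255),amin=200); show(g)
q=max(b,key=lambda q:q[2])
for c in cv2.boxPoints(q[3]): print(onz('w1',*c,.061).round(4))
print(two('w1',q[:2],'top0',(301.9,243.5)))
E
```

```text
[477.6, 394.3, 3238.5] [[443.0, 392.9], [13.2, 392.0], 89.9]
[488.4, 340.1, 944.5] [[485.8, 339.5], [68.1, 27.3], 84.0]
[148.2, 341.6, 384.0] [[151.4, 339.1], [18.1, 67.8], 4.3]
[55.8, 270.5, 388.0] [[57.8, 270.2], [26.2, 23.4], 18.4]
[54.7, 235.4, 363.0] [[55.5, 235.4], [24.3, 20.9], 32.5]
[10.3, 207.3, 414.5] [[11.5, 207.0], [24.0, 23.0], 90.0]
[322.3, 233.3, 1957.5] [[322.0, 233.5], [85.0, 24.0], 90.0]
[29.5, 169.9, 411.5] [[29.8, 170.7], [28.8, 22.9], 11.3]
[321.9, 176.3, 762.5] [[322.0, 197.5], [73.0, 26.0], 90.0]
[ 0.4197 -0.0694  0.061 ]
[ 0.4339 -0.3803  0.061 ]
[ 0.4217 -0.3836  0.061 ]
[ 0.4073 -0.0693  0.061 ]
(array([ 0.54735879, -0.14323489,  0.24368606]), np.float64(0.04007803050179662))
```

View pics/w1.png

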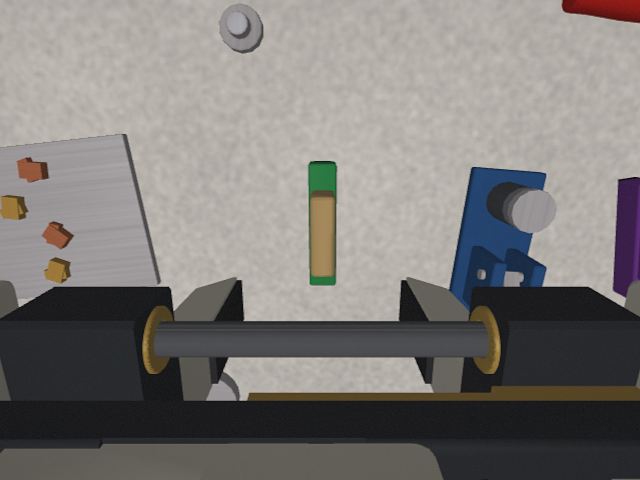

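Wrist view: scraper at (322,233), vertical and centred between the fingers. Chips are at left on the plate, jack at right with its saddle top at (530,210), nut at (240,28).

```bash
python3 - <<'E'
from h import *
print(onz('w1',322,234,.061), two('w1',(322,234),'top0',(301.9,243.5)))
for q in ((322,195),(322,276)): print(onz('w1',*q,.061))
go(.5457,-.1232,.029,.044)
E
```

```text
[ 0.54772195 -0.1233702   0.061     ] (array([ 0.54594673, -0.12332171,  0.05444295]), np.float64(0.0002932267592369465))
[ 0.57541297 -0.12215347  0.061     ]
[ 0.51608635 -0.12476025  0.061     ]
now [ 0.543  -0.1229  0.1618] [-3.1397  0.0059  0.037 ] t 1.7 w 0.0701 F [-1.3 -0.4 -2.6] 
d before turn [0.0027 0.0004 0.1328] turn -0.007 d after turn [0.0027 0.0004 0.1328] q [ 0.65  0.45 -0.6   1.84  0.3   0.95 -1.62]
```

```bash
python3 -m inch '[[0.07,0.003,0,0.04,0],[0.07,0,0,0.04,0],[0.07,0,0,0.035,0],[0.07,0,0,0.0178,0],[0.07,0,0,0,0],[0.0,0,0,0,0],[0.0,0,0,0,0],[0.0,0,0,0,0],[0.0,0,0,0,0]]' 30; python3 -c "
from h import *
x=tw(-.115,.074); print(x); go(*x,.1,TY)"
```

```text
clock: 2.82
position: [0.5489, -0.1239, 0.0344]
eef_rot: [3.141, -0.001, 0.045]
ft_force: [-0.3, 0.5, -0.9]
gripper_width: 0.0344
grip_force: 0.0
[0.4600934  0.10142354]
now [ 0.5489 -0.1239  0.0344] [ 3.1412e+00 -7.0000e-04  4.4800e-02] t 2.825 w 0.0344 F [-0.3  0.5 -0.9] 
d before turn [-0.0786 -0.229  -0.0656] turn -1.6726 d after turn [ 0.2358 -0.055  -0.0656] q [ 0.57  0.63 -0.5   1.9   0.45  0.72 -1.72]
```

```bash
python3 -m inch '[[0.06,-0.002,0,0.004,0],[0.0,0,0,0,0],[0.0,0,0,0,0],[0.0,0,0,0,0],[0.0,0,0,0,0],[0.0,0,0,0,0],[0.0,0,0,0,0]]' 30
```

```text
clock: 3.7
position: [0.5467, -0.1238, 0.0299]
eef_rot: [-3.142, -0.0, 0.045]
ft_force: [0.6, 0.3, -0.6]
gripper_width: 0.0179
grip_force: 30.0
```

```bash
python3 -m inch '[[0.0,0,0,-0.04,0],[0.0,0,0,-0.03,-0.1858],[0.0,0,0,0,-0.1858],[0.0,0,0,0,-0.1858],[0.0,0,0,0,-0.1858],[0.0,0,0,0,-0.1858],[0.0,0,0,0,-0.1858],[0.0,0,0,0,-0.1858],[0.0,0,0,0,-0.1858],[0.0,0,0,0,-0.1858]]' 30;  python3 -c "
from h import *
x=tw(-.115,.074); go(*x,.0999,TY)"
```

```text
clock: 4.95
position: [0.5463, -0.124, 0.0998]
eef_rot: [-3.141, 0.0, 1.723]
ft_force: [0.0, 0.4, -1.4]
gripper_width: 0.018
grip_force: 30.0
now [ 0.5463 -0.124   0.0998] [-3.1411e+00  2.0000e-04  1.7230e+00] t 4.95 w 0.018 F [ 0.   0.4 -1.4] 
d before turn [ 2.359e-01 -5.110e-02 -1.000e-04] turn 0.0055 d after turn [ 2.356e-01 -5.240e-02 -1.000e-04] q [ 0.88  0.67 -0.94  1.87  0.67  0.95 -0.22]
```

```bash
python3 -m inch '[[0.0,0.0472,-0.0104,0,0.0055],[0.0,0.0472,-0.0104,0,0],[0.0,0.0472,-0.0104,0,0],[0.0,0.0472,-0.0104,0,0],[0.0,0.0472,-0.0104,0,0],[0.0,0,0,0.03,0],[0.0,0,0,0.015,0],[0.0,0,0,0,0]]' 30;  python3 - <<'E'
from h import *
x=tw(-.115,.074); go(*x,.039,TY); shot('wrist','w2'); shot('top','t2')
show(blobs('t2',(3,90,90),(25,255,255),(160,220,240,290)))
E
```

```text
clock: 5.95
position: [0.461, 0.1016, 0.0539]
eef_rot: [-3.139, 0.0, 1.711]
ft_force: [0.2, 0.1, -0.5]
gripper_width: 0.0178
grip_force: 30.0
now [0.461  0.1016 0.0539] [-3.1389e+00  2.0000e-04  1.7107e+00] t 5.95 w 0.0178 F [ 0.2  0.1 -0.5] 
d before turn [-0.0001 -0.0009  0.0149] turn -0.0067 d after turn [-0.0001 -0.0009  0.0149] q [ 0.47  0.62 -0.92  2.1   0.71  0.78 -0.76]
[208.9, 252.3, 20.0] [[209.5, 252.0], [6.0, 5.0], 90.0]
[203.7, 229.7, 24.5] [[204.0, 230.0], [6.0, 6.0], 90.0]
```

View pics/w2.png

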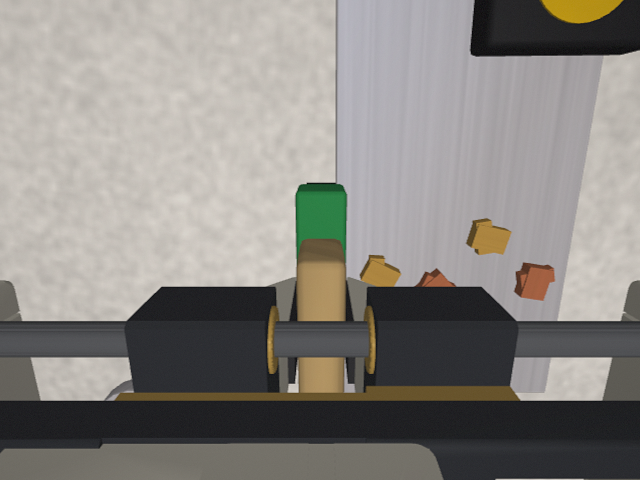

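The scraper (322,215) straddles the near plate edge, with a clear gap to the nearest chip at (380,270). All chips are within its length.

```bash
python3 -m inch '[[0.0,0,0,0.0147,-0.0067],[0.0,0,0,0,0],[0.0,0,0,0,0]]' 30; python3 -m inch '[[0.0,0,0.014,0,0],[0.0,0,0.014,0,0],[0.0,0,0.014,0,0],[0.0,0,0.014,0,0],[0.0,0,0.014,0,0],[0.0,0,0.014,0,0],[0.0,0,0.014,0,0],[0.0,0,0.014,0,0],[0.0,0,0.014,0,0],[0.0,0,0.014,0,0],[0.0,0,0.014,0,0],[0.0,0,0.014,0,0]]' 30; python3 - <<'E'
from h import *
x=tw(-.115,-.094); go(*x,.039,TY); shot('scene','s3')
show(blobs('s3',(3,90,90),(25,255,255),(330,300,470,450)))
E
```

```text
clock: 6.42
position: [0.4618, 0.1024, 0.0402]
eef_rot: [-3.141, -0.0, 1.718]
ft_force: [0.2, 0.5, -1.2]
gripper_width: 0.0178
grip_force: 30.0
clock: 7.92
position: [0.6289, 0.1273, 0.0402]
eef_rot: [3.142, -0.0, 1.718]
ft_force: [-0.3, 0.7, -1.7]
gripper_width: 0.0176
grip_force: 30.0
now [0.6289 0.1273 0.0402] [ 3.1416 -0.      1.7182] t 7.925 w 0.0176 F [-0.3  0.7 -1.7] 
d before turn [-0.0009 -0.0028  0.0012] turn 0.0008 d after turn [-0.0009 -0.0028  0.0012] q [ 0.33  0.85 -0.84  1.68  0.75  0.96 -0.64]
[376.4, 403.1, 86.0] [[375.9, 403.3], [12.0, 10.8], 35.5]
[466.4, 373.4, 70.0] [[466.0, 373.5], [15.0, 6.0], 90.0]
[360.8, 361.6, 17.5] [[360.8, 361.8], [2.1, 9.9], 45.0]
```

```bash
python3 -m inch '[[0.0,0,0,-0.05,0],[0.0,-0.0472,-0.0237,-0.01,0],[0.0,-0.0472,-0.0237,0,0],[0.0,-0.0472,-0.0237,0,0],[0.0,-0.0472,-0.0237,0,0],[0.0,-0.0472,-0.0237,0,0],[0.0,0,0,0,0]]' 30; python3 - <<'E'
from h import *
go(.546,-.124,.031,.045); shot('top','t3'); shot('scene','s4')
a=cv2.imread('pics/t3.png')[190:300,120:260]; b=cv2.imread('pics/s4.png')[310:450,330:500]
cv2.imwrite('pics/c3.png',np.hstack([cv2.resize(a,(420,330),interpolation=3),cv2.resize(b,(380,330),interpolation=3)]))
E
```

```text
clock: 8.85
position: [0.5436, -0.1305, 0.0995]
eef_rot: [-3.139, 0.003, 1.709]
ft_force: [0.0, 0.9, -1.8]
gripper_width: 0.0176
grip_force: 30.0
now [ 0.5436 -0.1305  0.0995] [-3.1388e+00  3.0000e-03  1.7091e+00] t 8.85 w 0.0176 F [ 0.   0.9 -1.8] 
d before turn [0.0061 0.0032 0.0685] turn 1.6641 d after turn [ 0.0027 -0.0064  0.0685] q [ 0.89  0.67 -0.94  1.87  0.66  0.95 -0.22]
```

View pics/c3.png

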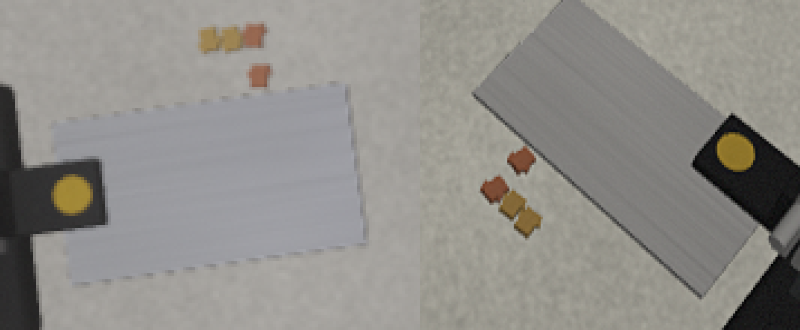

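All four chips lie on the bench beyond the far plate edge: (210,40), (232,38), (255,36), (260,75) in the crop. The plate is clean. Setting the scraper down now.

```bash
python3 -m inch '[[0.0,0.006,0.003,0,0],[0.0,0,0,0,0.1849],[0.0,0,0,0,0.1849],[0.0,0,0,0,0.1849],[0.0,0,0,0,0.1849],[0.0,0,0,0,0.1849],[0.0,0,0,0,0.1849],[0.0,0,0,0,0.1849],[0.0,0,0,0.02,0.1849],[0.0,0,0,0.035,0.1849],[0.0,0,0,0.011,0],[0.0,0,0,0,0]]' 30; python3 - <<'E'
from h import *
go(.546,-.124,.0299,.045)
E
```

```text
clock: 10.45
position: [0.5474, -0.1153, 0.0338]
eef_rot: [-3.14, 0.001, 0.06]
ft_force: [0.5, 0.6, -0.3]
gripper_width: 0.0178
grip_force: 30.0
now [ 0.5474 -0.1153  0.0338] [-3.1404e+00  1.2000e-03  6.0400e-02] t 10.45 w 0.0178 F [ 0.5  0.6 -0.3] 
d before turn [-0.002   0.0086  0.0039] turn 0.0154 d after turn [-0.0018  0.0086  0.0039] q [ 0.55  0.63 -0.51  1.9   0.45  0.72 -1.72]
```

```bash
python3 -m inch '[[0.0,0,0,0.0035,0],[0.0,0,0,0,0],[0.07,0,0,0,0],[0.07,0,0,0,0],[0.07,0,0,0,0],[0.07,0,0,-0.06,0],[0.07,0,0,-0.06,0],[0.07,0,0,0,0]]' 30; python3 - <<'E'
from h import *
o=np.array([.514,-.271]); a=-.034; g=o-.02*np.array([np.cos(a),np.sin(a)]); go(*g,.15,a)
E
```

```text
clock: 11.45
position: [0.5515, -0.1176, 0.156]
eef_rot: [3.139, -0.009, 0.054]
ft_force: [-0.8, -1.2, 0.7]
gripper_width: 0.0691
grip_force: 0.0
now [ 0.5515 -0.1176  0.156 ] [ 3.1386 -0.0094  0.0542] t 11.45 w 0.0691 F [-0.8 -1.2  0.7] 
d before turn [-0.0657  0.1494  0.006 ] turn 0.0882 d after turn [-0.0523  0.1546  0.006 ] q [ 0.64  0.46 -0.6   1.84  0.32  0.93 -1.62]
```

```bash
python3 -m inch '[[0.07,-0.0219,0.0498,0,0],[0.07,-0.0219,0.0498,0,0],[0.07,-0.0219,0.0498,0,0.0882],[0.07,0,0,0,0],[0.07,0,0,0,0]]' 30; python3 - <<'E'
from h import *
o=np.array([.514,-.271]); a=-.034; g=o-.02*np.array([np.cos(a),np.sin(a)]); go(*g,.022,a)
shot('wrist','w4'); shot('top','t4')
a=cv2.imread('pics/w4.png'); b=cv2.imread('pics/t4.png')[200:330,270:400]
cv2.imwrite('pics/c4.png',np.hstack([cv2.resize(a,(520,390)),cv2.resize(b,(280,390))]))
E
```

```text
clock: 12.08
position: [0.4897, -0.2695, 0.1502]
eef_rot: [-3.141, 0.001, -0.034]
ft_force: [-0.1, -0.2, -0.5]
gripper_width: 0.0701
grip_force: 0.0
now [ 0.4897 -0.2695  0.1502] [-3.1405e+00  6.0000e-04 -3.4000e-02] t 12.075 w 0.0701 F [-0.1 -0.2 -0.5] 
d before turn [0.0043 0.0007 0.1282] turn 0.0 d after turn [0.0043 0.0007 0.1282] q [ 0.89  0.45 -0.55  1.85  0.29  0.92 -1.39]
```

View pics/c4.png

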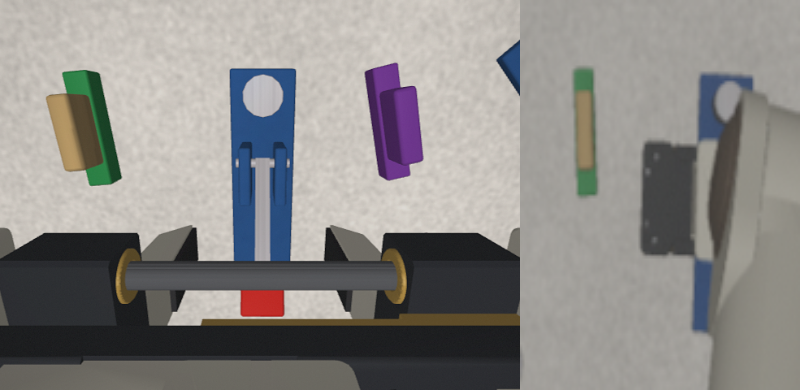

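Wrist view: jack vertical and centred, saddle at about (324,118) full-res and cheeks at (324,215). The scraper stands on the bench at left. I'll refine the saddle position.

```bash
python3 - <<'E'
from h import *
im=cv2.imread('pics/w4.png'); h=cv2.cvtColor(im,cv2.COLOR_BGR2HSV)
m=np.zeros(h.shape[:2],np.uint8); m[85:150,290:358]=cv2.inRange(h,np.array((0,0,120)),np.array((179,60,255)))[85:150,290:358]
c=max(cv2.findContours(m,0,1)[0],key=cv2.contourArea); e=cv2.fitEllipse(c); print(e)
print('saddle z.055',onz('w4',*e[0],.055),two('w4',e[0],'top0',(367.2,233.8)))
mb=cv2.inRange(h,np.array((100,100,40)),np.array((130,255,255)))[:, 270:370]
print('jack edges at rows',[(v,270+np.where(mb[v])[0].min(),270+np.where(mb[v])[0].max()) for v in (90,100,150,160)])
for v in (100,160):
    w=np.where(mb[v])[0]; print((onz('w4',270+w.min(),v,.01)+onz('w4',271+w.max(),v,.01))/2)
E
```

```text
((323.17047119140625, 117.48230743408203), (49.1703987121582, 51.23628234863281), 4.516703128814697)
saddle z.055 [ 0.56919625 -0.27356294  0.055     ] (array([ 0.56939876, -0.27346274,  0.05581606]), np.float64(0.0004911886690149211))
jack edges at rows [(90, np.int64(283), np.int64(363)), (100, np.int64(283), np.int64(363)), (150, np.int64(285), np.int64(361)), (160, np.int64(285), np.int64(361))]
[ 0.58266539 -0.27446007  0.01      ]
[ 0.53970211 -0.2730836   0.01      ]
```

```bash
python3 -m inch '[[0.07,0.0045,0.0014,0.04,0],[0.07,0,0,0.04,0],[0.07,0,0,0.03,0],[0.07,0,0,0.018,0],[0.07,0,0,0,0],[0.0,0,0,0,0],[0.0,0,0,0,0],[0.0,0,0,0,0],[0.0,0,0,0,0],[0.0,0,0,0,0]]' 50; python3 - <<'E'
from h import *
o=np.array([.5142,-.2717]); a=-.033; g=o-.02*np.array([np.cos(a),np.sin(a)]); go(*g,.022,a)
E
```

```text
clock: 13.42
position: [0.495, -0.2712, 0.0236]
eef_rot: [-3.142, -0.001, -0.034]
ft_force: [-1.7, 3.1, 5.6]
gripper_width: 0.0395
grip_force: 50.0
now [ 0.495  -0.2712  0.0236] [-3.1415e+00 -9.0000e-04 -3.4000e-02] t 13.425 w 0.0395 F [-1.7  3.1  5.6] 
d before turn [-0.0008 -0.0001  0.0016] turn -0.001 d after turn [-0.0008 -0.0001  0.0016] q [ 0.81  0.64 -0.45  1.9   0.42  0.7  -1.5 ]
```

Grip good. Lift and turn.

```bash
python3 -m inch '[[0.0,0,0,-0.035,0],[0.0,0,0,-0.035,0],[0.0,0,0,-0.03,-0.159],[0.0,0,0,0,-0.159],[0.0,0,0,0,-0.159],[0.0,0,0,0,-0.159],[0.0,0,0,0,-0.159],[0.0,0,0,0,-0.159],[0.0,0,0,0,-0.159],[0.0,0,0,0,-0.159],[0.0,0,0,0,-0.159],[0.0,0,0,0,-0.159]]' 50; python3 - <<'E'
from h import *
go(*tw(-.15,0),.12,TY)
E
```

```text
clock: 14.92
position: [0.4927, -0.2717, 0.1213]
eef_rot: [-3.139, -0.001, 1.561]
ft_force: [-0.4, -0.5, -8.0]
gripper_width: 0.0396
grip_force: 50.0
now [ 0.4927 -0.2717  0.1213] [-3.1387e+00 -9.0000e-04  1.5607e+00] t 14.925 w 0.0396 F [-0.4 -0.5 -8. ] 
d before turn [0.3497 0.0422 0.0013] turn -0.1567 d after turn [0.3389 0.0963 0.0013] q [ 1.13  0.62 -0.9   1.85  0.58  0.97 -0.03]
```

```bash
python3 -m inch '[[0.0,0.0437,0.0053,0,0],[0.0,0.0437,0.0053,0,0],[0.0,0.0437,0.0053,0,0],[0.0,0.0437,0.0053,0,0],[0.0,0.0437,0.0053,0,0],[0.0,0.0437,0.0053,0,0],[0.0,0.0437,0.0053,0,0],[0.0,0.0437,0.0051,0,-0.1567],[0.0,0,0,0.04,0],[0.0,0,0,0.03,0],[0.0,0,0,0,0],[0.0,0,0,0,0]]' 50; python3 - <<'E'
from h import *
go(*tw(-.15,0),.036,TY)
shot('wrist','w5')
K,V=cal('w5')
im=cv2.imread('pics/w5.png'); cv2.imwrite('pics/c5.png',im)
# dot, pad refine from this pose
show(blobs('w5',(18,120,80),(35,255,255),(150,0,500,280),200))
E
```

```text
clock: 16.42
position: [0.542, 0.0773, 0.0532]
eef_rot: [3.141, -0.0, 1.712]
ft_force: [0.5, 0.6, -6.6]
gripper_width: 0.04
grip_force: 50.0
now [0.542  0.0773 0.0532] [ 3.1414e+00 -3.0000e-04  1.7124e+00] t 16.425 w 0.04 F [ 0.5  0.6 -6.6] 
d before turn [ 0.0008 -0.0036  0.0172] turn -0.005 d after turn [ 0.0008 -0.0035  0.0172] q [ 0.47  0.7  -0.86  1.92  0.71  0.85 -0.63]
```

View pics/c5.png

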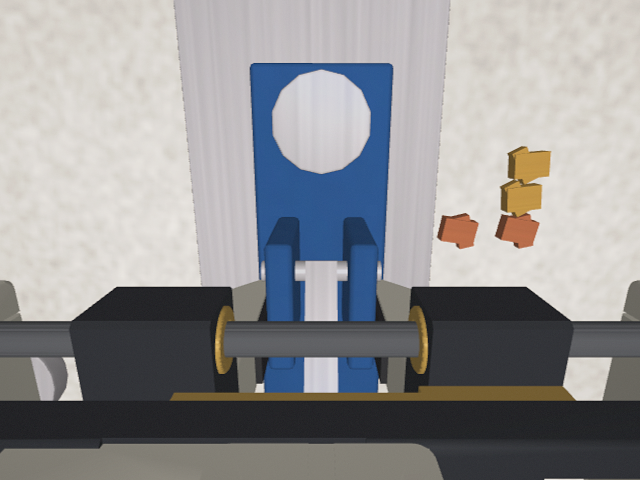

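Jack is held over the plate, saddle at (321,121), chips on the bench at right. I'll check the saddle offset and pad estimates.

```bash
python3 - <<'E'
from h import *
im=cv2.imread('pics/w5.png'); h=cv2.cvtColor(im,cv2.COLOR_BGR2HSV)
m=np.zeros(h.shape[:2],np.uint8); m[60:190,262:382]=cv2.inRange(h,np.array((0,0,120)),np.array((179,60,255)))[60:190,262:382]
c=max(cv2.findContours(m,0,1)[0],key=cv2.contourArea); e=cv2.fitEllipse(c); print(e)
s=onz('w5',*e[0],.0532-.0236+.055); st=manip.sense(); d=s-st['position']; w=st['eef_rot'][2]
print(s,'tool off',d[0]*np.cos(w)+d[1]*np.sin(w),d[0]*np.sin(w)-d[1]*np.cos(w))
print('dot',onz('top0',143.6,254.6,.092),onz('scene0',470.9,374.1,.092))
S=s[:2]; 
go(*(tw(-.15,0)),.0355,TY)
E
```

```text
((320.87353515625, 121.37398529052734), (98.43521118164062, 102.31163787841797), 0.06390217691659927)
[0.53044383 0.15206499 0.0846    ] tool off 0.0755776393276406 -0.0016034140038663474
dot [0.51616274 0.22666742 0.092     ] [0.51410402 0.22445995 0.092     ]
now [0.5427 0.0775 0.0538] [ 3.1400e+00 -2.0000e-04  1.7123e+00] t 16.475 w 0.0399 F [ 0.5  1.7 -7. ] 
d before turn [ 0.0007 -0.0042  0.0183] turn -0.0051 d after turn [ 0.0008 -0.0042  0.0183] q [ 0.47  0.7  -0.86  1.92  0.71  0.85 -0.63]
```

```bash
python3 -m inch '[[0.0,0,-0.004,0.012,-0.005],[0.0,0,0,0.0063,0],[0.0,0,0,0,0],[0.0,0,0,0,0]]' 50; python3 - <<'E'
from h import *
go(.5276,.1517,.0352,TY)
E
```

```text
clock: 16.98
position: [0.5381, 0.0769, 0.0346]
eef_rot: [3.141, -0.0, 1.718]
ft_force: [0.4, -0.5, -7.7]
gripper_width: 0.04
grip_force: 50.0
now [0.5381 0.0769 0.0346] [ 3.1413e+00 -2.0000e-04  1.7176e+00] t 16.975 w 0.04 F [ 0.4 -0.5 -7.7] 
d before turn [ 0.0755  0.0006 -0.0006] turn 0.0002 d after turn [ 0.0755  0.0005 -0.0006] q [ 0.45  0.73 -0.84  1.94  0.74  0.82 -0.65]
```

```bash
python3 -m inch '[[0.0,0.0151,0.0001,-0.0003,0],[0.0,0.0151,0.0001,0,0],[0.0,0.0151,0.0001,0,0],[0.0,0.0151,0.0001,0,0],[0.0,0.0151,0.0001,0,0],[0.0,0,0,0,0],[0.0,0,0,0,0]]' 50; python3 - <<'E'
from h import *
go(.5276,.1517,.0316,TY)
shot('wrist','w6');shot('scene','s6')
a=cv2.imread('pics/w6.png'); b=cv2.imread('pics/s6.png')[240:450,330:540]
cv2.imwrite('pics/c6.png',np.hstack([cv2.resize(a,(450,338)),cv2.resize(b,(338,338),interpolation=3)]))
E
```

```text
clock: 17.85
position: [0.5274, 0.1509, 0.0346]
eef_rot: [-3.141, 0.001, 1.717]
ft_force: [-1.3, 0.1, -7.5]
gripper_width: 0.0397
grip_force: 50.0
now [0.5274 0.1509 0.0346] [-3.1412e+00  1.0000e-03  1.7174e+00] t 17.85 w 0.0397 F [-1.3  0.1 -7.5] 
d before turn [0.0008 0.0003 0.003 ] turn -0.0 d after turn [0.0008 0.0003 0.003 ] q [ 0.31  0.73 -0.84  1.92  0.74  0.83 -0.79]
```

View pics/c6.png

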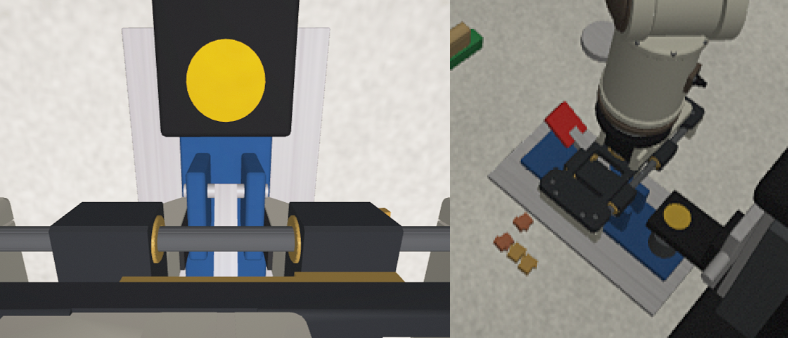

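The jack is between the plate edges with its saddle hidden under the bracket. The yellow dot in the wrist view gives a direct check of saddle versus pad.

```bash
python3 - <<'E'
from h import *
b=blobs('w6',(18,120,80),(35,255,255),(150,0,500,190),500); show(b); q=max(b,key=lambda q:q[2])
s=onz('w6',q[3][0][0],q[3][0][1],.092); st=manip.sense(); d=s-st['position']; w=st['eef_rot'][2]
print(s,'dot tool off',d[0]*np.cos(w)+d[1]*np.sin(w),d[0]*np.sin(w)-d[1]*np.cos(w))
E
```

```text
[320.6, 113.7, 10368.5] [[320.5, 113.5], [117.0, 113.0], 90.0]
[0.5151583  0.22692292 0.092     ] dot tool off 0.07756071249111719 -0.0011342853043471886
```

```bash
python3 -m inch '[[0.0,0.0018,0.0002,0,0],[0.0,0,0,0.0015,0],[0.0,0,0,0.0015,0],[0.0,0,0,0.0005,0],[0.0,0,0,0,0],[0.0,0,0,0,0]]' 50; python3 - <<'E'
from h import *
go(.5273,.1525,.0316,TY)
E
```

```text
clock: 18.7
position: [0.5274, 0.1531, 0.0316]
eef_rot: [3.141, 0.001, 1.717]
ft_force: [-2.1, -2.6, 1.7]
gripper_width: 0.0396
grip_force: 50.0
now [0.5274 0.1531 0.0316] [3.1415e+00 5.0000e-04 1.7174e+00] t 18.7 w 0.0396 F [-2.1 -2.6  1.7] 
d before turn [-0.0006 -0.0002 -0.    ] turn -0.0 d after turn [-0.0006 -0.0002 -0.    ] q [ 0.3   0.74 -0.83  1.92  0.75  0.82 -0.79]
```

Jack stands on the plate. Release, retreat upward, move back over the paddle and close the fingers.

```bash
python3 -m inch '[[0.06,0,0,0,0],[0.06,0,0,0,0],[0.06,0,0,0,0],[0.06,0,0,-0.04,0],[0.06,0,0,-0.04,0],[0.06,0,0,-0.04,0],[0.0,-0.035,0,0,0],[0.0,-0.0345,0,0,0],[0.0,0,0,0,0],[0.0,0,0,0,0]]' 20; python3 - <<'E'
from h import *
st=manip.sense(); shot('wrist','w7'); shot('scene','s7'); shot('top','t7')
go(*tw(-.145,0),.106,TY)
show(blobs('s7',(0,150,80),(6,255,255),(340,250,480,400)))
im=cv2.imread('pics/w7.png'); h=cv2.cvtColor(im,cv2.COLOR_BGR2HSV)
b=cv2.imread('pics/s7.png')[240:450,330:540]
cv2.imwrite('pics/c7.png',np.hstack([cv2.resize(im,(450,338)),cv2.resize(b,(338,338),interpolation=3)]))
E
```

```text
clock: 19.95
position: [0.5374, 0.0852, 0.1514]
eef_rot: [3.141, -0.001, 1.718]
ft_force: [-0.5, 0.6, 0.4]
gripper_width: 0.0246
grip_force: 0.0
now [0.5372 0.086  0.1514] [ 3.1413e+00 -7.0000e-04  1.7197e+00] t 20.1 w 0.0131 F [-1.  -0.1  0.6] 
d before turn [-0.0035 -0.      0.0454] turn 0.0023 d after turn [-0.0035 -0.      0.0454] q [ 0.55  0.57 -0.99  1.88  0.56  1.01 -0.54]
[405.0, 321.3, 141.0] [[404.5, 322.0], [14.8, 17.7], 45.0]
```

View pics/c7.png

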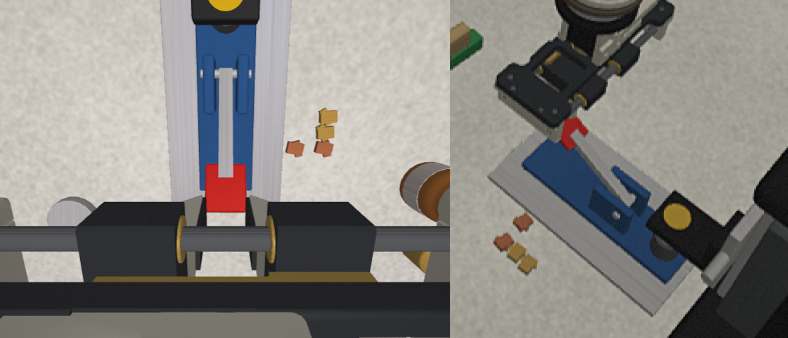

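Jack stands straight on the plate: pivot pin at about (321,105) full-res, paddle at (321,267). Chips and bystanders are undisturbed. I'll check the pivot and paddle positions.

```bash
python3 - <<'E'
from h import *
ex=np.array([np.cos(TY),np.sin(TY)]); pad=np.array([.5155,.2264])
r=blobs('w7',(0,150,80),(6,255,255),(270,220,380,320),200); show(r)
p=onz('w7',321.4,105,.048); print('pivot',p,'rel pad x',(p[:2]-pad)@ex,'y',(p[:2]-pad)@[-ex[1],ex[0]])
for q in r[:1]:
    p=onz('w7',q[0],q[1],.100); print('paddle',p,'rel pad x',(p[:2]-pad)@ex,'y',(p[:2]-pad)@[-ex[1],ex[0]])
    print(two('w7',q[:2],'top0',(0,0))[0] if 0 else '')
b=blobs('w7',(18,120,80),(35,255,255),(250,0,400,30),50); show(b)
go(.5155-.0,0,.106,TY)
E
```

```text
[320.7, 269.8, 3306.0] [[320.5, 266.5], [67.0, 57.0], 90.0]
pivot [0.52383053 0.17264675 0.048     ] rel pad x -0.05439355165134017 y -0.0003887296213923419
paddle [0.53704309 0.08054613 0.1       ] rel pad x -0.14743628191094776 y -5.204700903928916e-06

[320.1, 6.3, 526.0] [[320.0, 7.5], [15.0, 48.0], 90.0]
now [0.5372 0.086  0.1514] [ 3.1413e+00 -7.0000e-04  1.7197e+00] t 20.1 w 0.0131 F [-1.  -0.1  0.6] 
d before turn [-0.0819 -0.0342  0.0454] turn 0.0023 d after turn [-0.0819 -0.034   0.0454] q [ 0.55  0.57 -0.99  1.88  0.56  1.01 -0.54]
```

Saddle within 1 mm of the pad. Trial stroke: down first.

```bash
python3 -m inch '[[0.0,-0.004,0,0.02,0],[0.0,0,0,0.0225,0],[0.0,-0.0026,0,0.0065,0],[0.0,-0.0026,0,0.0065,0],[0.0,-0.0026,0,0.0065,0],[0.0,-0.0026,0,0.0065,0],[0.0,-0.0011,0,0.0065,0],[0.0,-0.0011,0,0.0065,0],[0.0,-0.0011,0,0.0065,0],[0.0,-0.0011,0,0.0065,0],[0.0,0,0,0,0],[0.0,0,0,0,0]]' 20; python3 - <<'E'
from h import *
go(*tw(-.16,0),.052,TY)
E
```

```text
clock: 21.6
position: [0.54, 0.0663, 0.0569]
eef_rot: [-3.141, -0.0, 1.718]
ft_force: [-3.0, 1.9, 5.7]
gripper_width: 0.0003
grip_force: 2.8
now [0.54   0.0663 0.0569] [-3.1413e+00 -1.0000e-04  1.7179e+00] t 21.6 w 0.0003 F [-3.   1.9  5.7] 
d before turn [0.0015 0.0001 0.0049] turn 0.0005 d after turn [0.0015 0.0001 0.0049] q [ 0.49  0.69 -0.87  1.93  0.7   0.86 -0.61]
```

```bash
python3 -m inch '[[0.0,0,0,0.003,0],[0.0,0,0,0.003,0],[0.0,0,0,0.0015,0],[0.0,0,0,0,0],[0.0,0,0,0,0]]' 20; python3 - <<'E'
from h import *
go(*tw(-.16,0),.052,TY); shot('scene','s8'); shot('top','t8'); shot('wrist','w8')
b=blobs('s8',(18,120,80),(35,255,255),(455,340,490,390)); show(b)
for bb in b: print(two('top0',(143.6,254.6),'scene0',(470.9,374.1))[0], [proj('scene0',(.5155,.2264,z)) for z in (.092,.104)])
E
```

```text
clock: 22.22
position: [0.5403, 0.066, 0.0514]
eef_rot: [3.141, 0.002, 1.718]
ft_force: [-9.7, -0.3, 24.5]
gripper_width: 0.0005
grip_force: 12.3
now [0.5403 0.066  0.0514] [3.1412e+00 2.2000e-03 1.7179e+00] t 22.225 w 0.0005 F [-9.7 -0.3 24.5] 
d before turn [ 0.0018 -0.0002 -0.0006] turn 0.0005 d after turn [ 0.0018 -0.0002 -0.0006] q [ 0.49  0.7  -0.86  1.93  0.72  0.85 -0.61]
[472.2, 370.6, 195.5] [[472.0, 370.5], [15.0, 16.0], 90.0]
[0.5161176  0.22538006 0.09599484] [(np.float64(471.18871769541033), np.float64(375.43863947318783)), (np.float64(472.6802011868677), np.float64(372.14521116228593))]
```

At the stop: TCP z 0.0514, 24 N, and the dot has shifted by the 12 mm expected. Let it come fully back up.

```bash
python3 -m inch '[[0.0,0.0012,0,-0.01,0],[0.0,0.0012,0,-0.01,0],[0.0,0.0025,0,-0.01,0],[0.0,0.0025,0,-0.01,0],[0.0,0.0025,0,-0.01,0],[0.0,0,0,-0.015,0],[0.0,0,0,-0.015,0],[0.0,0,0,-0.01,0],[0.0,0,0,0,0],[0.0,0,0,0,0],[0.0,0,0,0,0],[0.0,0,0,0,0]]' 20; python3 - <<'E'
from h import *
go(*tw(-.15,0),.106,TY); shot('scene','s9'); shot('wrist','w9')
show(blobs('s9',(18,120,80),(35,255,255),(455,340,490,390)))
r=blobs('w9',(0,150,80),(6,255,255),(270,200,380,330),200); show(r)
ex=np.array([np.cos(TY),np.sin(TY)]); pad=np.array([.5155,.2264])
for q in r: 
    p=onz('w9',q[0],q[1],.1); print(p,(p[:2]-pad)@ex,(p[:2]-pad)@[-ex[1],ex[0]])
im=cv2.imread('pics/w9.png'); b=cv2.imread('pics/s9.png')[240:450,330:540]
cv2.imwrite('pics/c9.png',np.hstack([cv2.resize(im,(450,338)),cv2.resize(b,(338,338),interpolation=3)]))
E
```

```text
clock: 23.88
position: [0.5385, 0.0757, 0.1388]
eef_rot: [-3.141, -0.0, 1.718]
ft_force: [0.4, -0.8, -0.0]
gripper_width: 0.0006
grip_force: 0.0
now [0.5385 0.0757 0.1388] [-3.1409e+00 -1.0000e-04  1.7177e+00] t 23.875 w 0.0006 F [ 0.4 -0.8 -0. ] 
d before turn [0.0019 0.0002 0.0328] turn 0.0003 d after turn [0.0019 0.0002 0.0328] q [ 0.56  0.59 -0.98  1.88  0.58  0.99 -0.53]
[470.8, 374.1, 195.5] [[470.8, 374.2], [17.0, 14.8], 45.0]
[321.0, 254.6, 2971.0] [[321.0, 258.0], [72.0, 62.0], 90.0]
[0.5363114  0.08434061 0.1       ] -0.14357561386770776 0.00016432059452729862
```

View pics/c9.png

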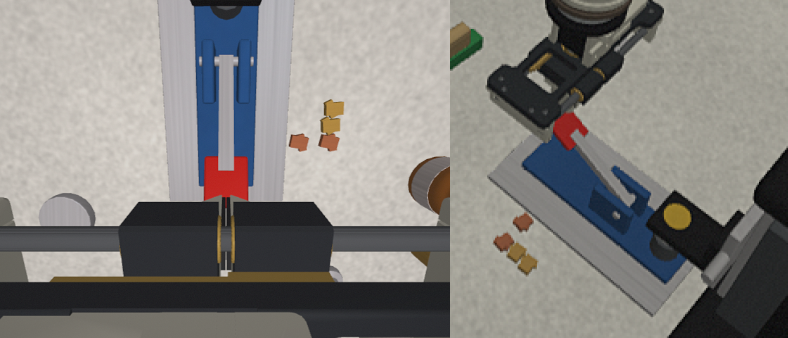

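Handle is back up and the dot has returned to (470.8,374.1); the jack is unmoved. Final press.

```bash
python3 -c "
from h import *
p=onz('w9',321.4,86.8,.048); ex=np.array([np.cos(TY),np.sin(TY)]); print((p[:2]-[.5155,.2264])@ex,(p[:2]-[.5155,.2264])@[-ex[1],ex[0]])"; python3 -m inch '[[0.0,0.004,0,0.018,0],[0.0,0,0,0.015,0],[0.0,-0.0026,0,0.0065,0],[0.0,-0.0026,0,0.0065,0],[0.0,-0.0026,0,0.0065,0],[0.0,-0.0026,0,0.0065,0],[0.0,-0.0011,0,0.0065,0],[0.0,-0.0011,0,0.0065,0],[0.0,-0.0011,0,0.0065,0],[0.0,-0.0011,0,0.0065,0],[0.0,0,0,0.002,0],[0.0,0,0,0,0]]' 20; python3 - <<'E'
from h import *
go(*tw(-.16,0),.0515,TY)
E
```

```text
-0.054219531131501054 -2.061854181636509e-06
clock: 25.48
position: [0.5405, 0.0655, 0.0524]
eef_rot: [3.141, -0.0, 1.718]
ft_force: [-2.8, 3.4, 6.0]
gripper_width: 0.0006
grip_force: 3.1
now [0.5405 0.0655 0.0524] [ 3.1412e+00 -1.0000e-04  1.7180e+00] t 25.475 w 0.0006 F [-2.8  3.4  6. ] 
d before turn [ 0.0023 -0.0003  0.0009] turn 0.0006 d after turn [ 0.0023 -0.0003  0.0009] q [ 0.49  0.7  -0.86  1.93  0.71  0.85 -0.61]
```

```bash
python3 -m inch '[[0.0,0,0,0.0015,0],[0.0,0,0,0.001,0],[0.0,0,0,0,0],[0.0,0,0,0,0],[0.0,0,0,0,0],[0.0,0,0,0,0]]' 20; python3 - <<'E'
from h import *
shot('scene','s10'); shot('wrist','w10')
go(*tw(-.16,0),.0515,TY)
show(blobs('s10',(18,120,80),(35,255,255),(455,340,490,390)))
E
```

```text
clock: 26.22
position: [0.5406, 0.0655, 0.0515]
eef_rot: [3.141, 0.001, 1.718]
ft_force: [-8.3, 1.2, 22.4]
gripper_width: 0.0004
grip_force: 11.0
now [0.5406 0.0654 0.0515] [3.1407e+00 1.4000e-03 1.7182e+00] t 26.325 w 0.0005 F [-8.5  0.5 22.3] 
d before turn [ 0.0024 -0.0004  0.    ] turn 0.0007 d after turn [ 0.0024 -0.0004  0.    ] q [ 0.49  0.7  -0.86  1.93  0.71  0.85 -0.61]
[472.2, 370.6, 195.5] [[472.0, 370.5], [15.0, 16.0], 90.0]
```

Pressed firmly against the stop: 22 N, steady, with the bracket raised the same amount as in the trial stroke. Handing in.

```bash
python3 -c "
from bench import manip
print(manip.close_job())"
```

```text
the job is handed in; nothing more can be done
None
```

The job is handed in at about 26 s of the 72 s: all four chips are on the bench, the scraper is set down clear of the plate, the jack's saddle is within about 1 mm of centred under the pad, the trial stroke is done, and the handle is held fully down (22 N) with the bracket raised.

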